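# Rock a stuck forming stake out of its holder

### The job

The steel forming stake is stuck in its holder, its T-shaped foot caught under two stiff sliding jaws. With its foot still down in the holder, rock the stake to one side and to the other until it has pushed both jaws back, then draw it straight up and finish holding it in the gripper: upright, still, over the holder, its foot just clear of the holder's top (one to four centimetres), touching nothing else. Take hold of the stake only: do not push the holder or its jaws with the gripper, do not lift, tip or drag the holder, and leave the things around it alone.

Things in the scene. Friction and masses are not known exactly. Their poses are not given: they have to be found in the camera images.
- holder: Loose, heavy (3 kg) dark steel block standing on the bench, 76 x 116 x 52 mm (x, y, z). Origin: centre of its underside; z up; y along its length, the way the jaws slide and the stake rocks. A channel along its top holds the two jaws; their tops and the holder's top are 52 mm above the underside. A hard pull on the caught stake lifts the holder.
- stake: Bright steel forming stake, 108 mm tall, 0.25 to 0.5 kg, standing in the holder. Origin: centre of its underside; z up the shank; y is the holder's y. From below: foot 24 x 24 mm (x, y) up to 18 mm; flange 24 x 30 mm from 18 to 30 mm; square shank 24 x 22 mm from 30 to 95 mm (grip this; it shows above the holder from 42 mm up); domed round head, diameter 30 mm, 95 to 108 mm.
- holder_well (a point): Centre of the floor of the holder's well, 10 mm above its underside; the stake stands here. The well is 27 mm wide in x (no rocking that way) and 44 mm in y; its lowest 6 mm is a recess 27 mm wide in y that keeps the foot centred.
- stake_foot (a point): Centre of the underside of the stake's foot (the stake's origin).
- stake_top (a point): Highest point of the stake's domed head, 108 mm above its underside. It leans towards the holder's +y or -y as the stake rocks.
- jaw_left (a joint): Steel jaw plate on the holder's +y side, 8 mm thick, 26 mm wide. Value: metres slid outward, 0 to 0.0065; starts at 0 to 0.001. Dry friction 5 N; stays where pushed. It lies 4 mm above the flange and overhangs it by 3 mm at 0, so lets it past from 0.003 on. Leaning the stake 0.15 rad to this side, pivoting at its foot, makes the shank push it to about 0.005.
- jaw_right (a joint): The same jaw on the holder's -y side; value: metres slid outward (-y), 0 to 0.0065; pushed back by leaning the stake towards -y.
- loupe: Black eye loupe, 34 mm wide, 30 mm tall, beside the holder. Origin: centre of its underside. Leave alone.
- slip_stone: Small brown stone bar, 12 x 37 x 9 mm, beside the holder. Origin: centre of its underside. Leave alone.
- tweezers_fine: Flat steel tweezers, 11 x 90 x 8 mm, lying beside the holder on the robot's side. Origin: centre of the underside. Leave alone.
- hammer: Light hammer with wooden handle, 38 x 174 x 10 mm, to the left. Leave alone.
- bench_block: Black steel block, 44 x 66 x 22 mm, to the left. Leave alone.
- bur_box_1: Clear plastic box, 33 x 32 x 52 mm, at the back left. Leave alone.
Things that resemble listed ones, but are neither listed nor needed, are in the scene too. Of the things that look like the holder, the larger one is meant.

How it is judged:
By the outcome, as a careful person would: the job done as asked, in the order asked, and still so for the second after the job is handed in, while the arm keeps its last pose, push and grip.
It also fails if it takes over 45 s, if anything falls off the work surface, if the arm or the gripper's body presses on something with over 40 N, if the wrist force passes 120 N, or if a joint passes its speed limit or range.

### The arm

A 6-joint arm with a two-finger parallel gripper is mounted at the origin on a cart in front of the work surface, level with it; the furniture and walls round the work are solid. World frame = base frame: x ahead of the robot, y to its left, z up, the work surface at z = 0. Lengths are in m, angles in rad, forces in N, time in s.
With the tool pointing down it reaches from about 0.3 to 0.95 m from the base axis. Payload 3.1 kg.
Tool frame: the origin (TCP) lies midway between the tips of the shut fingers; the grasp point (between the pads) lies 19 mm behind it; z points along the fingers, y is the direction in which the jaws open and shut (so a half turn about z gives the same grasp; the last joint's range is limited). The gripper opens to 85 mm and grips with 20 to 120 N. Pads are 22 mm wide; open, the fingers measure 114 mm over their backs; the gripper's body (76 mm by 85 mm) begins 54 mm behind the grasp point. The pads swing forward as they close: fully open they stand 13 mm farther back than shut.
Start: joints at [1.229, 0.308, 1.634, -0, 1.2, -0.07], TCP at [0.168, 0.602, 0.231] pointing down, gripper open.
Joint ranges: [-3.06, 3.06], [-0.79, 1.96], [0.05, 2.63], [-1.19, 4.34], [0.05, 2.64], [-2.94, 2.94]. Speed limits (rad/s): [2.79, 2.79, 3.14, 3.14, 3.14, 3.14].

### API

Orientations are given as [roll, pitch, yaw] about the fixed x, y, z axes, in that order (R = Rz(yaw) Ry(pitch) Rx(roll)).
In Python, from rig import env, solver, cams gives the robot as it stands. Calls block until the motion is done:
- env.move_to(position, orientation): joint-space move of the TCP to a pose.
- env.move_linear(position, velocity=0.15, frame=None, guard=None): straight line of the TCP; frame=None keeps the orientation; velocity is the mean speed in m/s. With guard (N) it stops when the force on the tool has changed by that much, and returns True; else False.
- env.move_j(angles): joint-space move.
- env.open_gripper() and env.clamp(): open the fingers fully, or close them until they stop; the grip force is fixed at half the most.
- env.dwell(seconds).
- solver.inverse_kinematics(position, orientation): joint angles nearest the present ones, or None.
- env.read_state(): the state.
- cams.camera(name): name is "scene" or "top" or "wrist"; returns the picture (400x640x3 uint8, blue, green, red); there is no depth.
- cams.camera_params(name): a dict with "mtx" (3x3 intrinsics, pixels), "cam_to_world" (4x4, takes a point from camera to world coordinates); the wrist camera has in their place "tool_from_camera" (4x4, takes a point from camera to tool coordinates, whose origin is the TCP and whose axes are the flange's). Camera axes: x right, y up, looking along -z (the intrinsics and any distortion apply to the point x, -y, -z); pixel columns grow to the right and rows downward; lengths in m; the calibration is good to about 2 mm. A picture is of the moment at which its call begins: read the wrist's pose just before it. camera_params takes no time and is no camera call.
A pose or a line that the arm cannot do raises env.IKError and nothing moves.
- env.finish_job(): hands the job in, once; it reports no verdict.
The state is a dict: "clock": time; "joint_positions": joint angles; "qvel": joint speeds; "joint_efforts": joint torques, N m; "position": TCP position; "eef_rot": TCP orientation; "wrist_force": force on the tool from outside, world axes, zero at the start; "ft_torque": the same for the moment, N m; "finger_gap": opening from 0.0 (shut) to 1.0 (fully open).
Only numpy, scipy, OpenCV 4.12 (cv2) and the standard library are available. Lean on these libraries where they do the work, as an engineer would, in place of code of your own. Each camera call takes 0.05 s, during which the arm holds its last target.

## Working session

There is one attempt and no reset: what is moved stays moved. The work goes in short steps, each a Python script; the robot and the scene stay as the last script left them, time stands still between calls to the robot, and variables do not carry over. Pictures are saved under pics/ and viewed, and the job is handed in when it is done.

```bash
ls; mkdir -p pics; python3 - <<'E'
from rig import env, solver, cams
import cv2
s=env.read_state();print(s)
for n in ["scene","top","wrist"]:
    cv2.imwrite(f"pics/{n}0.png",cams.camera(n));print(n,cams.camera_params(n))
E
```

```text
pics
{'clock': 0.0, 'joint_positions': array([ 1.22930677e+00,  3.09030363e-01,  1.63519846e+00, -1.59878556e-05,
        1.19965669e+00, -6.97187724e-02]), 'qvel': array([-0.00089141, -0.00095213,  0.00101467,  0.00075443,  0.00122366,
        0.00053332]), 'joint_efforts': array([ 5.31721089e-04, -4.15269864e+01, -2.76655948e+01, -1.23974487e-04,
        1.05189419e-02,  3.83713166e-05]), 'position': array([0.1675417 , 0.60127799, 0.23002559]), 'eef_rot': array([-3.13930434e+00, -1.44875253e-04,  2.86982752e+00]), 'wrist_force': array([1.12208007, 0.27943794, 1.10969083]), 'ft_torque': array([ 0.04704809, -0.02480684, -0.05045001]), 'finger_gap': 1.004370175505998}
scene {'mtx': array([[399.26801717,   0.        , 323.1033714 ],
       [  0.        , 399.26801717, 198.7517859 ],
       [  0.        ,   0.        ,   1.        ]]), 'cam_to_world': array([[ 0.81477425,  0.42774013, -0.39138383,  0.17361414],
       [-0.57962456,  0.6164993 , -0.53288271, -0.1265098 ],
       [ 0.01335253,  0.66103479,  0.75023644,  0.72435648],
       [ 0.        ,  0.        ,  0.        ,  1.      
[... 266 characters left out ...]
5266,  0.02073956, -0.03825765,  0.28655931],
       [-0.03431824,  0.16509824,  0.98567988,  0.92599541],
       [ 0.        ,  0.        ,  0.        ,  1.        ]])}
wrist {'mtx': array([[345.5026121 ,   0.        , 318.14555235],
       [  0.        , 345.5026121 , 200.10478176],
       [  0.        ,   0.        ,   1.        ]]), 'tool_from_camera': array([[ 9.06621355e-04,  9.56300427e-01,  2.92384459e-01,
         7.55167475e-02],
       [ 9.99999202e-01, -1.12435516e-03,  5.76640373e-04,
        -5.93202916e-04],
       [ 8.80185409e-04,  2.92383703e-01, -9.56300683e-01,
        -1.43233466e-01],
       [ 0.00000000e+00,  0.00000000e+00,  0.00000000e+00,
         1.00000000e+00]])}
```

View pics/scene0.png

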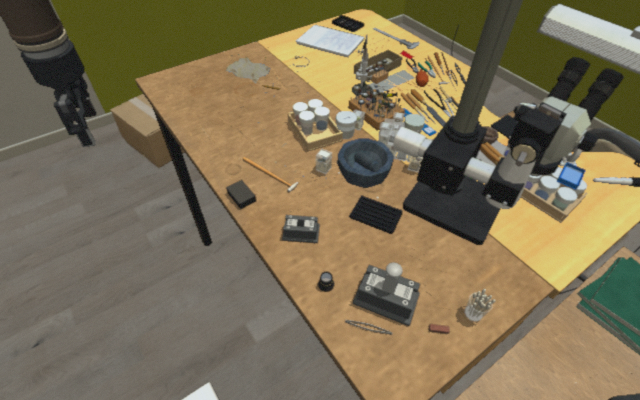

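View pics/top0.png

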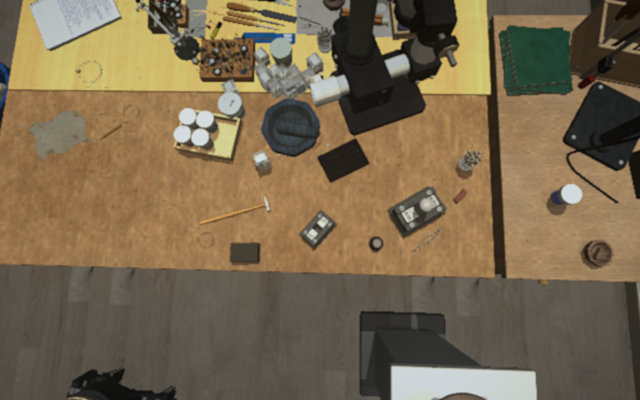

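View pics/wrist0.png

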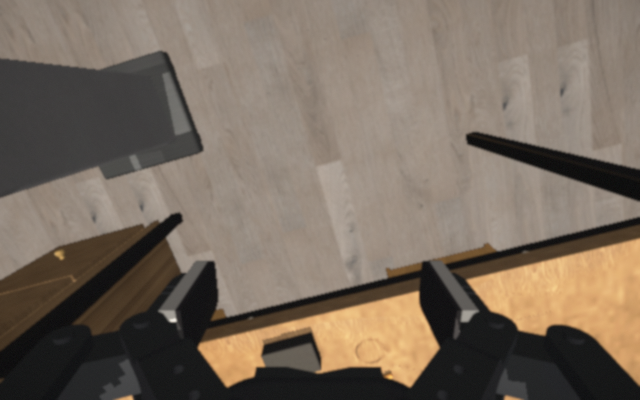

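Two holder-like blocks. The small one is at scene (301,228) / top (318,229) and has no stake. The larger one is at scene (388,293) / top (418,212) and has the bright stake standing in it, so it fits the description. I'll confirm it in an enlarged crop.

```bash
cat > h.py <<'E'
import numpy as np, cv2
from rig import env, solver, cams
from scipy.spatial.transform import Rotation as R
def cam(name, s=None):
    p=cams.camera_params(name)
    if 'cam_to_world' in p: return p['mtx'],p['cam_to_world']
    s=s or env.read_state(); T=np.eye(4); T[:3,:3]=R.from_euler('xyz',s['eef_rot']).as_matrix(); T[:3,3]=s['position']
    return p['mtx'],T@p['tool_from_camera']
def ray(C,uv):
    K,T=C; d=np.linalg.inv(K)@[uv[0],uv[1],1.]; return T[:3,3],T[:3,:3]@(d*[1,-1,-1])
def onz(C,uv,z):
    o,d=ray(C,uv); return o+d*(z-o[2])/d[2]
def proj(C,P):
    K,T=C; q=T[:3,:3].T@(np.array(P)-T[:3,3]); q=K@(q*[1,-1,-1]); return q[:2]/q[2]
E
python3 - <<'E'
from h import *
s=cv2.imread('pics/scene0.png');t=cv2.imread('pics/top0.png')
a=cv2.resize(s[245:345,325:505],None,fx=4,fy=4,interpolation=cv2.INTER_CUBIC)
b=cv2.resize(t[170:265,360:480],None,fx=5,fy=5,interpolation=cv2.INTER_CUBIC)
cv2.imwrite('pics/cs.png',a);cv2.imwrite('pics/ct.png',b)
C=cam('scene');D=cam('top')
print(onz(C,(388,290),.052),onz(C,(396,270),.11),onz(D,(418,210),.052),onz(D,(428,203),.11))
E
```

```text
[0.4922137  0.09616163 0.052     ] [0.50274341 0.0984705  0.11      ] [0.49633364 0.10533359 0.052     ] [0.50359552 0.09622126 0.11      ]
```

View pics/cs.png

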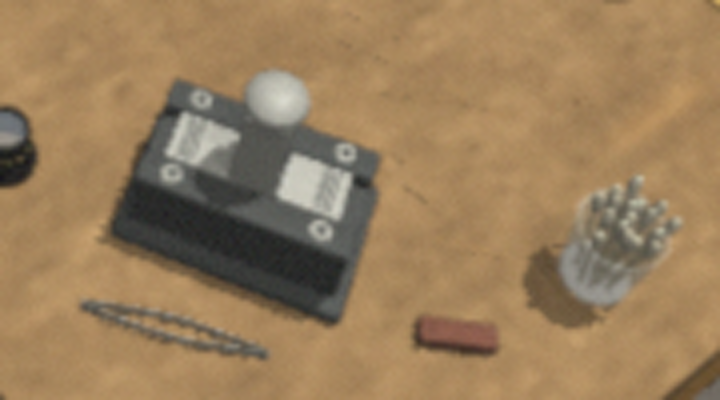

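View pics/ct.png

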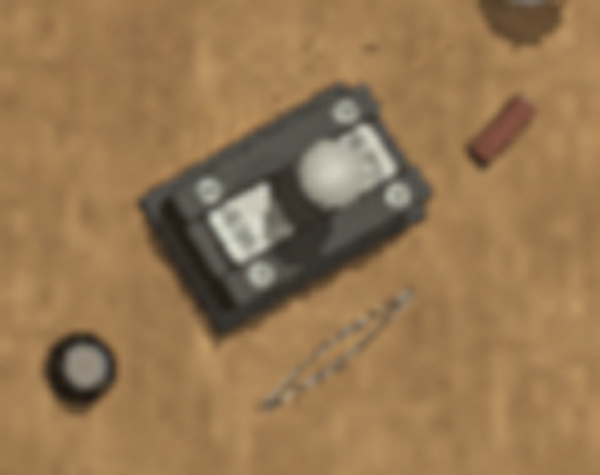

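Confirmed: the larger block has two bright jaws, four screws and the domed stake. Next I'll get a pose estimate from the screws and look at a closer wrist view.

```bash
python3 - <<'E'
from h import *
C=cam('scene');D=cam('top')
st=[(346,110),(209,190),(398,194),(260,272)]; ss=[(346,152),(202,98),(320,230),(171,173)]
t=np.array([onz(D,(360+x/5,170+y/5),.052) for x,y in st]); s=np.array([onz(C,(325+x/4,245+y/4),.052) for x,y in ss])
for P in (t,s):
    d=(P[1]-P[0]+P[3]-P[2]); print(P[:,:2].round(4).tolist(),P.mean(0),np.degrees(np.arctan2(-d[0],d[1])))
print('scope base',onz(C,(408,205),.02),onz(C,(490,238),.02), onz(D,(353,132),0.02),onz(D,(424,105),.02))
for yaw in (.5,.5+np.pi):
  for z in (.25,.063): print(yaw,z,solver.inverse_kinematics([.495,.1,z],[np.pi,0,yaw]))
E
```

```text
[[0.5382, 0.0795], [0.5001, 0.1416], [0.5001, 0.057], [0.4634, 0.1191]] [0.50045246 0.09932624 0.052     ] 31.050801868361617
[[0.5387, 0.0816], [0.5018, 0.1435], [0.5008, 0.0591], [0.4634, 0.1208]] [0.50118783 0.1012396  0.052     ] 31.025468263162832
scope base [0.69224174 0.24529869 0.02      ] [0.77382045 0.07357738 0.02      ] [0.6889108  0.25305806 0.02      ] [0.76042887 0.08066694 0.02      ]
0.5 0.25 [ 1.13091811e-01  5.65924883e-02  1.89199602e+00 -4.44089210e-16
  1.19300414e+00  1.18388814e+00]
0.5 0.063 [ 1.13091811e-01  3.16280162e-01  2.02256509e+00 -4.44089210e-16
  8.02747399e-01  1.18388814e+00]
3.641592653589793 0.25 [ 0.11309181  0.05659249  1.89199602  0.          1.19300414 -1.95770452]
3.641592653589793 0.063 [ 0.11309181  0.31628016  2.02256509  0.          0.8027474  -1.95770452]
```

```bash
python3 - <<'E'
from h import *
y=.5418
env.move_to([.5008+.05*np.cos(y),.1003+.05*np.sin(y),.25],[np.pi,0,y]); 
env.dwell(.3)
s=env.read_state(); np.save('s1.npy',s,allow_pickle=True)
im=cams.camera('wrist'); cv2.imwrite('pics/w1.png',im); print(s['clock'],s['position'],s['eef_rot'],s['wrist_force'])
cv2.imwrite('pics/s1.png',cams.camera('scene'))
C=cam('wrist',s); print(proj(C,[.5008,.1003,.052]),proj(C,[.5008,.1003,.118]))
E
```

```text
2.625 [0.54354459 0.12657698 0.2499864 ] [-3.14155705e+00  1.69792507e-05  5.42736502e-01] [-0.59835354  0.49109047 -0.18437888]
[318.50472131 217.56678479] [318.64175273 243.53197147]
```

View pics/w1.png

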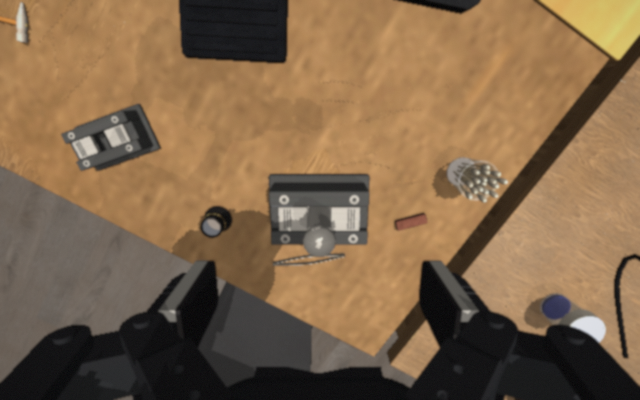

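View pics/s1.png

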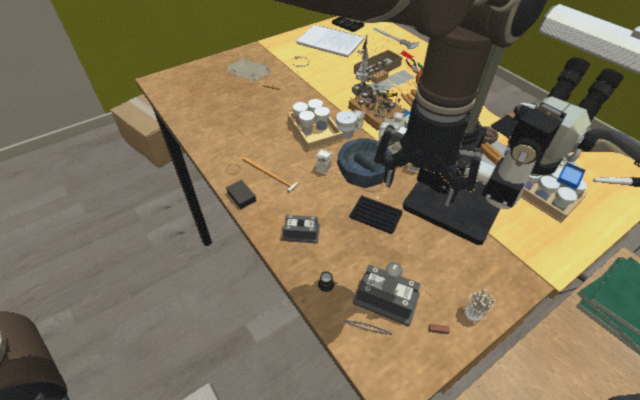

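The wrist view shows the holder square in the image: screws near (284,200), (354,200), (285,239), (353,239), head at (319,241). I'll refine these numerically.

```bash
python3 - <<'E'
from h import *
s=np.load('s1.npy',allow_pickle=True).item(); C=cam('wrist',s)
g=cv2.cvtColor(cv2.imread('pics/w1.png'),cv2.COLOR_BGR2GRAY)
P=[]
for x,y in [(284,200),(354,200),(285,239),(353,239)]:
    w=g[y-7:y+8,x-7:x+8].astype(float); m=np.where(w>105,w-105,0); m[:, :]=m
    n,l,st,ce=cv2.connectedComponentsWithStats((m>0).astype(np.uint8)); 
    k=1+np.argmax(st[1:,4]); c=ce[k]+[x-7,y-7]; P.append(onz(C,c,.052)); print(c,st[k,4],P[-1][:2])
P=np.array(P); d=P[1]-P[0]+P[3]-P[2]; print(P.mean(0), np.degrees(np.arctan2(d[0],-d[1])),np.linalg.norm(d)/2,np.linalg.norm(P[2]-P[0]))
hd=(319,241); print(onz(C,hd,.112))
cv2.imwrite('pics/w1c.png',cv2.resize(cv2.imread('pics/w1.png')[165:275,250:390],None,fx=5,fy=5,interpolation=cv2.INTER_CUBIC))
E
```

```text
[283.85106383 200.73049645] 141 [0.49809848 0.14051164]
[353.83962264 199.13207547] 106 [0.53694255 0.07954424]
[284.96875 237.6875 ] 32 [0.46274441 0.11915002]
[352.82068966 240.37931034] 145 [0.49759594 0.0554088 ]
[0.49884534 0.09865367 0.052     ] 30.580638045518747 0.07242804015126221 0.041306524323512256
[0.50074698 0.09988288 0.112     ]
```

View pics/w1c.png

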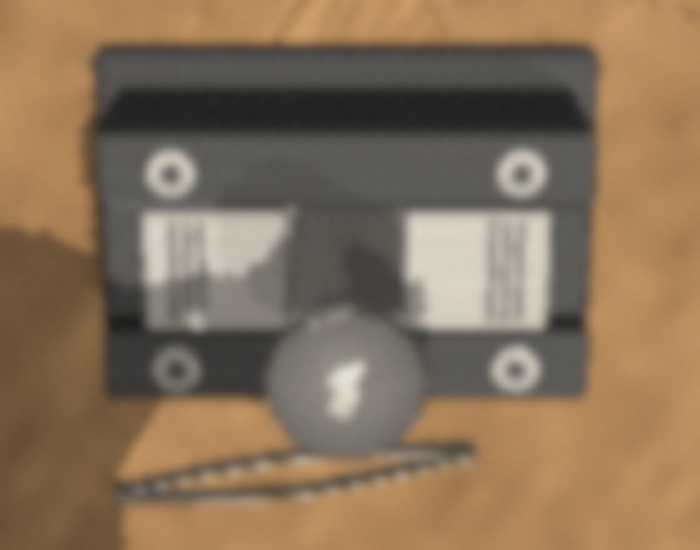

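```bash
python3 - <<'E'
from h import *
s=np.load('s1.npy',allow_pickle=True).item(); C=cam('wrist',s)
px=np.array([(171,174),(522,173),(177,371),(515,370)])/5+[249.6,164.6]
P=np.array([onz(C,c,.052) for c in px]); d=P[1]-P[0]+P[3]-P[2]
c=P.mean(0); print(c,np.degrees(np.arctan2(d[0],-d[1])))
h=onz(C,(319,241.6),.106); print('head',h)
E
```

```text
[0.49928476 0.09896089 0.052     ] 31.308611255338235
head [0.49799497 0.09819463 0.106     ]
```

```bash
cat >> h.py <<'E'
YAW=.5437; HC=np.array([.4997,.0994])
def rep(tag=''):
    s=env.read_state(); print(tag,'t%.2f'%s['clock'],s['position'].round(4),s['eef_rot'].round(4),'F',s['wrist_force'].round(1),'M',s['ft_torque'].round(2),'gap %.3f'%s['finger_gap']); return s
E
python3 - <<'E'
from h import *
rep()
env.move_to([*HC,.19],[np.pi,0,YAW]); rep('above')
hit=env.move_linear([*HC,.063],velocity=.08,guard=12); env.dwell(.2); rep(hit)
cv2.imwrite('pics/w2.png',cams.camera('wrist'));cv2.imwrite('pics/s2.png',cv2.resize(cams.camera('scene')[200:340,300:500],None,fx=4,fy=4))
E
```

```text
t2.73 [0.5436 0.1264 0.25  ] [-3.1415e+00  1.0000e-04  5.4230e-01] F [-0.5 -0.1 -0.3] M [-0.06  0.03  0.03] gap 0.998
above t3.14 [0.4987 0.0991 0.1891] [-3.1407e+00  1.4000e-03  5.4310e-01] F [0.2 0.6 0.6] M [-0.05 -0.08  0.02] gap 0.998
False t5.08 [0.5    0.0994 0.0634] [ 3.1413e+00 -7.0000e-04  5.4370e-01] F [ 0.3  0.4 -0.5] M [ 0.07 -0.01 -0.01] gap 0.996
```

View pics/w2.png

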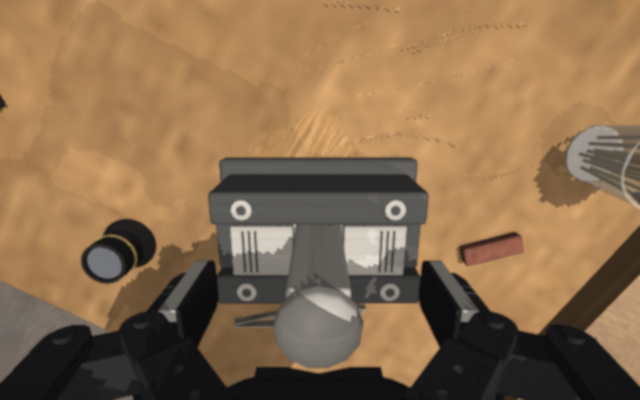

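View pics/s2.png

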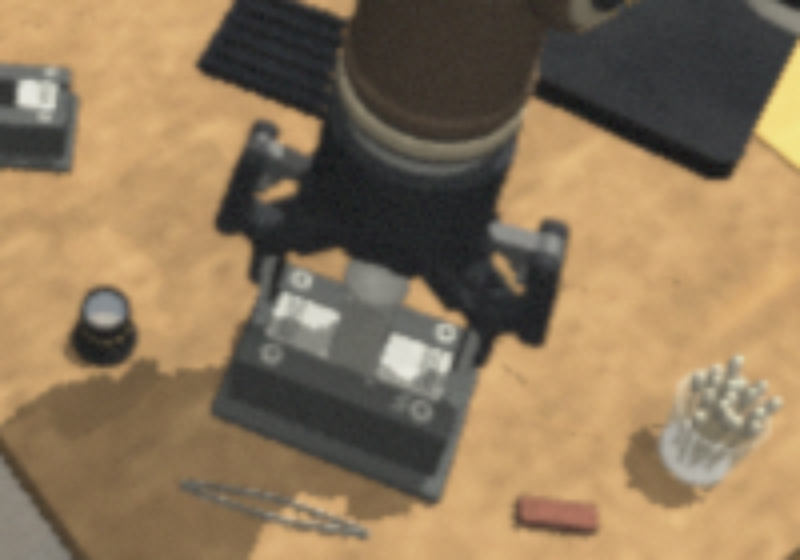

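```bash
python3 - <<'E'
from h import *
env.clamp(); env.dwell(.3); s=rep('clamped')
np.save('s0.npy',s,allow_pickle=True)
im=cams.camera('wrist'); cv2.imwrite('pics/w3.png',im)
E
```

```text
clamped t6.09 [0.4998 0.0994 0.0632] [ 3.1415e+00 -3.0000e-04  5.4370e-01] F [-1.  -0.9  2.6] M [ 0.05  0.09 -0.02] gap 0.268
```

View pics/w3.png

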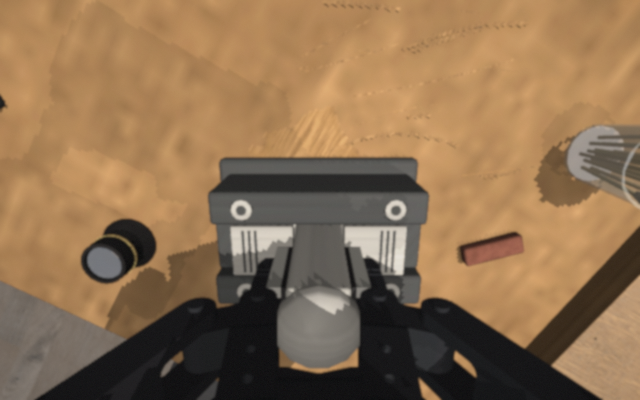

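The stake is gripped on its y faces (gap about 22 mm), with low force and the holder undisturbed. Next I'll rock towards +y in small steps, watching the wrench.

```bash
cat >> h.py <<'E'
R0=R.from_euler('xyz',[np.pi,0,YAW]); HX=np.array([np.cos(YAW),np.sin(YAW),0]); HY=np.array([-np.sin(YAW),np.cos(YAW),0])
P0=np.array([*HC,.063])
def pose(th,lift=.0004,dy=0.):
    q=R.from_rotvec(-th*HX); piv=np.array([*HC,.010])+HY*.012*np.sign(th)
    p=piv+q.apply(P0-piv)+[0,0,lift]+HY*dy
    return p,(q*R0).as_euler('xyz')
def go(th,lift=.0004,v=.02,dy=0.):
    p,r=pose(th,lift,dy); h=env.move_linear(p,velocity=v,frame=r); s=rep('th%.2f'%th); return s
E
python3 - <<'E'
from h import *
print(pose(.05),pose(.16))
try:
  for th in (.03,.06): 
    s=go(th)
    if np.linalg.norm(s['wrist_force'])>50: break
except Exception as e: print(repr(e))
E
```

```text
(array([0.49832195, 0.10167976, 0.06393351]), array([3.09159265, 0.        , 0.5437    ])) (array([0.49525265, 0.10675743, 0.06463486]), array([2.98159265, 0.        , 0.5437    ]))
th0.03 t6.39 [0.4975 0.1007 0.0626] [3.1126e+00 2.2000e-03 5.4500e-01] F [ 0.3 -1.4 -5.8] M [-0.13  0.1   0.01] gap 0.251
th0.06 t6.64 [0.4973 0.1022 0.0633] [3.0831e+00 1.4000e-03 5.4440e-01] F [-0.7  1.2 -4. ] M [ 0.02  0.15 -0.02] gap 0.250
```

```bash
python3 - <<'E'
from h import *
for th in (.09,.12,.145,.165): 
    s=go(th,.0006)
    if np.linalg.norm(s['wrist_force'])>45: break
env.dwell(.3); rep('hold')
cv2.imwrite('pics/w4.png',cams.camera('wrist'));cv2.imwrite('pics/s4.png',cv2.resize(cams.camera('scene')[230:340,320:480],None,fx=5,fy=5,interpolation=cv2.INTER_CUBIC))
E
```

```text
th0.09 t6.89 [0.4968 0.1032 0.0641] [3.0523e+00 1.2000e-03 5.4480e-01] F [ 1.2 -3.  -7.6] M [-0.41 -0.1  -0.03] gap 0.252
th0.12 t7.14 [0.4961 0.1046 0.0644] [3.0224e+00 9.0000e-04 5.4450e-01] F [ 1.5 -4.2 -8.8] M [-0.51 -0.08 -0.13] gap 0.253
th0.14 t7.39 [0.4955 0.1059 0.0647] [2.9974e+00 7.0000e-04 5.4430e-01] F [ 0.  -3.6 -7.2] M [-0.48 -0.16  0.01] gap 0.247
th0.17 t7.64 [0.495  0.1068 0.0649] [2.9772e+00 7.0000e-04 5.4410e-01] F [ 1.1 -4.3 -7. ] M [-0.66  0.05 -0.03] gap 0.251
hold t7.94 [0.495  0.1068 0.0648] [2.9769e+00 5.0000e-04 5.4340e-01] F [ 1.  -4.6 -5.8] M [-0.61  0.05 -0.02] gap 0.249
```

View pics/w4.png

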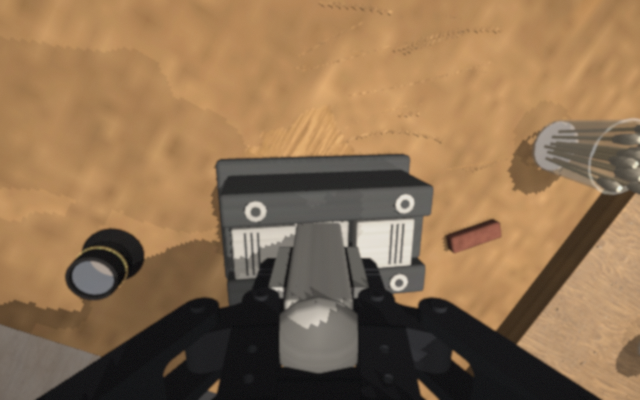

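View pics/s4.png

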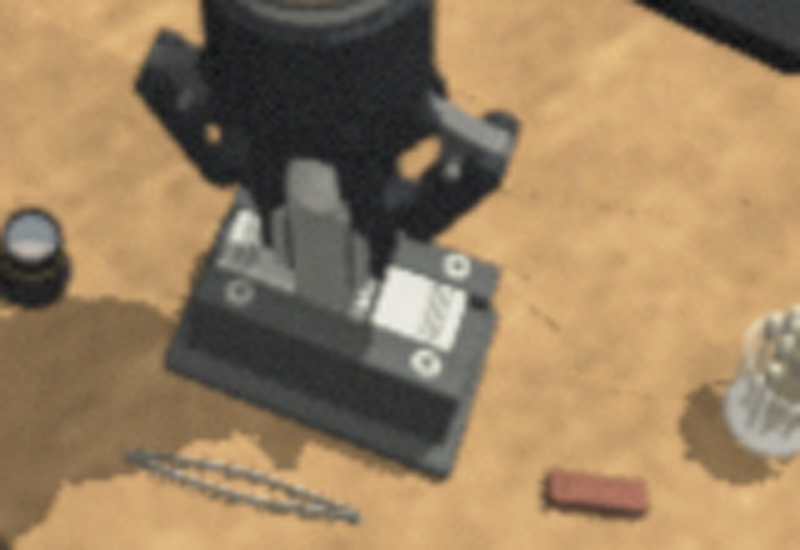

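The stake leans to +y with its shank against the left jaw, a gap has opened on the right, and forces stay low. Now I'll rock to the other side.

```bash
python3 - <<'E'
from h import *
for th in (.12,.08,.04,0.,-.04,-.07,-.1,-.125,-.145,-.165): 
    s=go(th,.0006)
    if np.linalg.norm(s['wrist_force'])>45: break
env.dwell(.3); rep('hold')
cv2.imwrite('pics/w5.png',cams.camera('wrist'));cv2.imwrite('pics/s5.png',cv2.resize(cams.camera('scene')[230:340,320:480],None,fx=5,fy=5,interpolation=cv2.INTER_CUBIC))
E
```

```text
th0.12 t8.32 [0.4961 0.1052 0.0645] [ 3.0225e+00 -2.0000e-04  5.4170e-01] F [-0.2 -1.1 -6.9] M [0.03 0.08 0.01] gap 0.248
th0.08 t8.57 [0.4973 0.1033 0.0644] [3.0614 0.     0.5423] F [-0.4 -1.6 -5.3] M [-0.33  0.41 -0.05] gap 0.247
th0.04 t8.83 [0.4982 0.1018 0.0639] [ 3.1015 -0.      0.5424] F [-1.7  0.4 -4.4] M [-0.09  0.52  0.  ] gap 0.251
th0.00 t9.09 [0.4993 0.0999 0.0635] [3.1415e+00 2.0000e-04 5.4240e-01] F [-2.4  1.7 -4.9] M [ 0.34  0.5  -0.01] gap 0.252
th-0.04 t9.35 [0.5005 0.098  0.0639] [-3.1019e+00  2.0000e-04  5.4250e-01] F [-2.3  3.5 -4.2] M [0.51 0.4  0.12] gap 0.251
th-0.07 t9.60 [0.5014 0.0965 0.0642] [-3.0722e+00  2.0000e-04  5.4300e-01] F [-2.   3.7 -4.3] M [0.48 0.4  0.03] gap 0.245
th-0.10 t9.85 [0.5025 0.0945 0.0642] [-3.0433e+00  1.0000e-04  5.4310e-01] F [-1.2  1.1 -7.3] M [ 0.13  0.19 -0.01] gap 0.250
th-0.12 t10.10 [0.5032 0.0934 0.0644] [-3.0177e+00  1.0000e-04  5.4310e-01] F [-1.   0.6 -7.6] M [ 0.04  0.17 -0.06] gap 0.249
th-0.14 t10.35 [0.5036 0.0928 0.0646] [-2.9969e+00  2.0000e-04  5.4310e-01] F [-1.4  2.4 -8.8] M [0.15 0.24 0.06] gap 0.249
th-0.17 t10.60 [0.504  0.0921 0.0648] [-2.9762e+00  4.0000e-04  5.4300e-01] F [-1.5  2.2 -6.1] M [ 0.38  0.32 -0.07] gap 0.247
hold t10.90 [0.504  0.092  0.0648] [-2.9764e+00  2.0000e-04  5.4380e-01] F [-2.9  3.1 -6.5] M [ 0.39  0.4  -0.02] gap 0.252
```

View pics/w5.png

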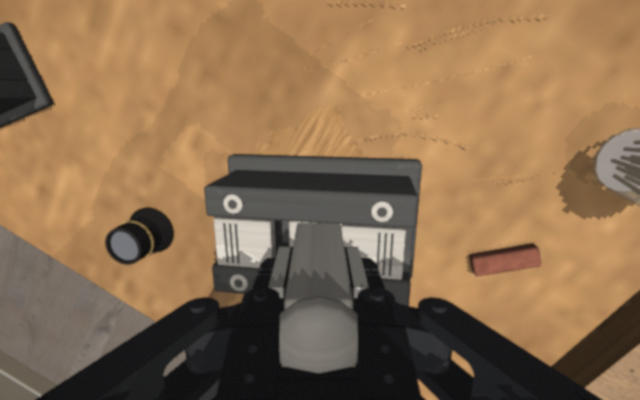

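View pics/s5.png

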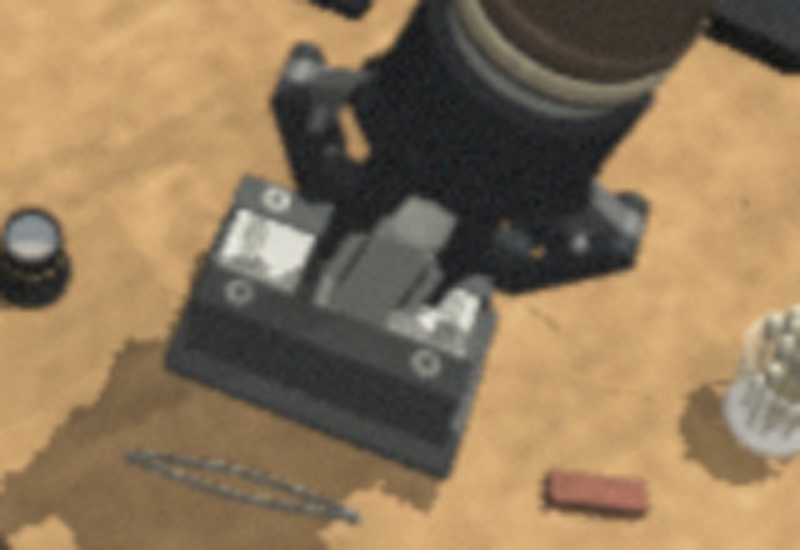

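The holder did not move (screws at the same pixels in both crops). I'll go upright and measure the jaw gaps.

```bash
python3 - <<'E'
from h import *
for th in (-.1,-.04,0.): go(th,.0006,v=.03)
env.dwell(.3); s=rep('hold'); C=cam('wrist',s)
im=cams.camera('wrist')
cv2.imwrite('pics/w6.png',cv2.resize(im[190:300,220:420],None,fx=4,fy=4,interpolation=cv2.INTER_CUBIC))
# predicted pixels of jaw edges at slide 0.003 / .005 along line holder x=+9mm
for d in (0,.003,.005):
  for sg in (1,-1):
    p=np.array([*HC,.052])+HY*sg*(.012+d)+HX*.010; u=proj(C,p); print(d,sg,u,(u-[220,190])*4)
E
```

```text
th-0.10 t11.27 [0.5022 0.095  0.0648] [-3.0417e+00  2.0000e-04  5.4540e-01] F [-1.4  2.5 -5.3] M [0.19 0.8  0.1 ] gap 0.252
th-0.04 t11.53 [0.5012 0.0973 0.0644] [-3.1022e+00 -2.0000e-04  5.4520e-01] F [-1.9 -0.1 -3.8] M [-0.05  0.46 -0.01] gap 0.251
th0.00 t11.78 [0.5002 0.099  0.0638] [-3.1414e+00 -2.0000e-04  5.4450e-01] F [-1.8 -0.5 -3.4] M [-0.04  0.44  0.01] gap 0.245
hold t12.07 [0.5002 0.0988 0.0638] [ 3.1412e+00 -3.0000e-04  5.4330e-01] F [-1.4 -0.9 -4.1] M [-0.24  0.34 -0.01] gap 0.250
0 1 [292.01412186 231.97755753] [288.05648744 167.9102301 ]
0 -1 [341.7203084  231.98031851] [486.8812336  167.92127402]
0.003 1 [285.79953988 231.97721233] [263.19815953 167.90884932]
0.003 -1 [347.93227336 231.98066356] [511.72909345 167.92265422]
0.005 1 [281.65632363 231.97698219] [246.62529452 167.90792877]
0.005 -1 [352.07342185 231.98089358] [528.2936874  167.92357432]
```

View pics/w6.png

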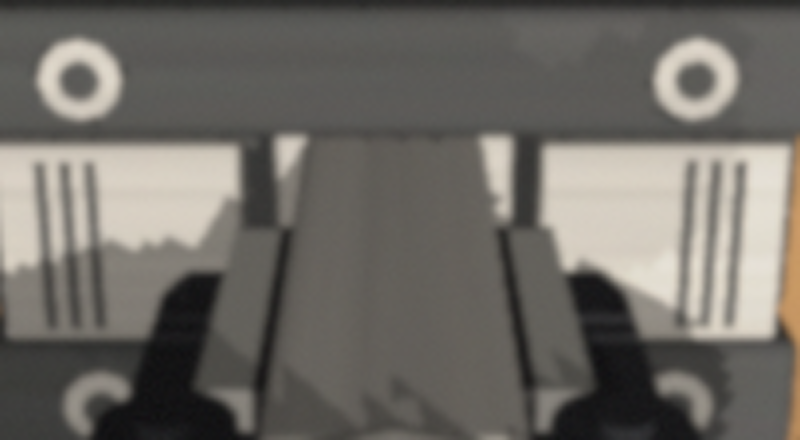

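The jaw edges stand at crop x=241 and 541, about 35 to 36 mm apart against 24 mm when shut, so each has slid about 5.5 to 6 mm. The 30 mm flange (x=275 to 515) is visible with a dark gap on both sides. Now the straight lift, guarded.

```bash
python3 - <<'E'
from h import *
s=env.read_state(); p=P0.copy()
ok=True
for z in (.075,.095,.131):
    h=env.move_linear([p[0],p[1],z],velocity=.03,frame=[np.pi,0,YAW],guard=15); rep((z,h))
    if h: ok=False;break
env.dwell(.4); rep('end')
if ok:
  cv2.imwrite('pics/w7.png',cams.camera('wrist')); im=cams.camera('scene'); cv2.imwrite('pics/s7f.png',im); cv2.imwrite('pics/s7.png',cv2.resize(im[220:340,320:480],None,fx=5,fy=5,interpolation=cv2.INTER_CUBIC))
E
```

```text
(0.075, False) t12.66 [0.4999 0.0994 0.0754] [ 3.1412e+00 -4.0000e-04  5.4390e-01] F [-1.1 -1.8 -2.2] M [-0.24  0.35  0.03] gap 0.256
(0.095, False) t13.47 [0.4998 0.0994 0.0951] [ 3.1414e+00 -4.0000e-04  5.4370e-01] F [-1.3 -0.4 -3.5] M [-0.14  0.26 -0.04] gap 0.252
(0.131, False) t14.82 [0.4995 0.0994 0.1307] [-3.1413e+00  5.0000e-04  5.4360e-01] F [ 0.4  0.5 -5.2] M [-0.02 -0.03 -0.05] gap 0.252
end t15.22 [0.4997 0.0994 0.1309] [-3.1415e+00  2.0000e-04  5.4370e-01] F [-0.3 -0.1 -4.9] M [ 0.04 -0.03 -0.03] gap 0.251
```

View pics/s7.png

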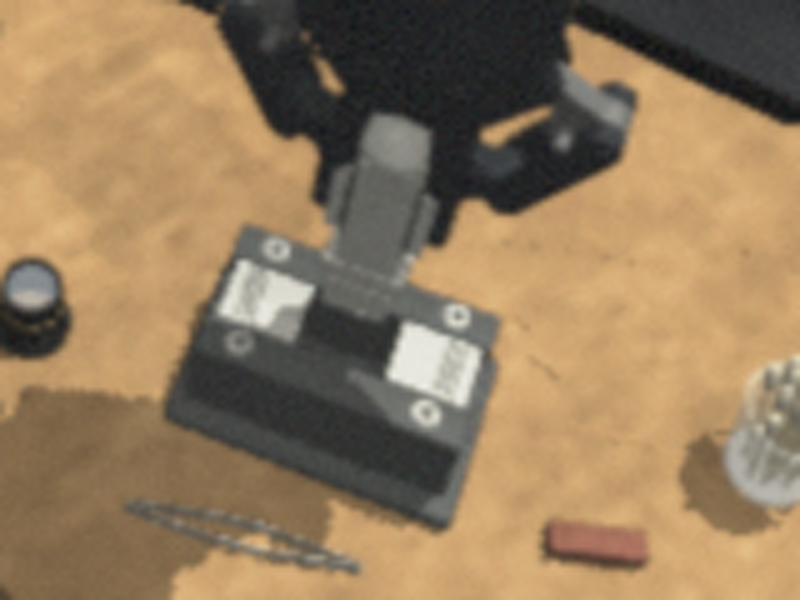

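View pics/w7.png

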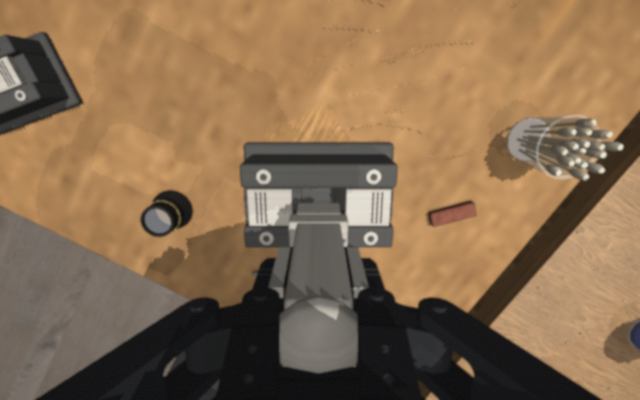

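```bash
python3 - <<'E'
from h import *
C=cam('scene')
for z in (.07,.078,.086):
  print(z,[((proj(C,[*(np.r_[HC,0]-HX*.012+HY*.012*s)[:2],z])-[320,220])*5).round() for s in (1,-1)])
im=cv2.imread('pics/s7f.png'); cv2.imwrite('pics/s7c.png',cv2.resize(im[255:295,375:410],None,fx=14,fy=14,interpolation=cv2.INTER_CUBIC))
E
```

```text
0.07 [array([315., 324.]), array([378., 348.])]
0.078 [array([318., 313.]), array([381., 337.])]
0.086 [array([321., 302.]), array([385., 326.])]
```

View pics/s7c.png

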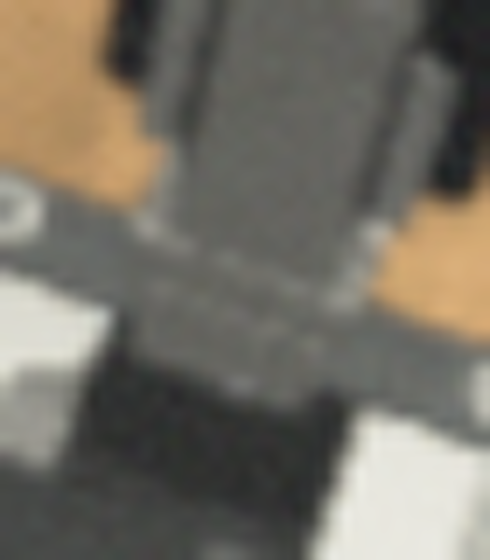

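```bash
python3 - <<'E'
from h import *
C=cam('scene')
im=cv2.imread('pics/s7f.png')
# holder centre re-measured in the scene view (crop s7 screws)
px=np.array([(456,317),(277,249),(426,412),(238,342)])/5+[319.9,219.9]
P=np.array([onz(C,c,.052) for c in px]); c=P.mean(0); print(c)
for z in (.07,.078,.086):
  print(z,[((proj(C,[*(c-HX*.012+HY*.012*s)[:2],z])-[320,220])*5).round() for s in (1,-1)])
# flange bottom -> wrist view: head px now vs at grasp (slip along the pads)
E
```

```text
[0.50076031 0.10129612 0.052     ]
0.07 [array([314., 319.]), array([377., 342.])]
0.078 [array([317., 308.]), array([380., 332.])]
0.086 [array([319., 297.]), array([383., 321.])]
```

The scene view puts the foot about 33 mm above the holder's top, and kinematics says about 26 mm. The stake probably slid up a little in the pads while rocking. I'll lower it 5 mm so both estimates sit well inside 10–40 mm.

```bash
python3 - <<'E'
from h import *
env.move_linear([*HC,.126],velocity=.02,frame=[np.pi,0,YAW],guard=15); env.dwell(.5); s=rep('end'); print(abs(s['qvel']).max())
im=cams.camera('scene'); cv2.imwrite('pics/s8.png',cv2.resize(im[220:340,310:470],None,fx=5,fy=5,interpolation=cv2.INTER_CUBIC))
env.finish_job()
E
```

```text
end t16.23 [0.4997 0.0994 0.1261] [ 3.1415e+00 -1.0000e-04  5.4370e-01] F [-0.5  0.4 -3.5] M [ 0.   -0.02 -0.  ] gap 0.248
0.0023309398074619573
the job is handed in; nothing more can be done
```

View pics/s8.png

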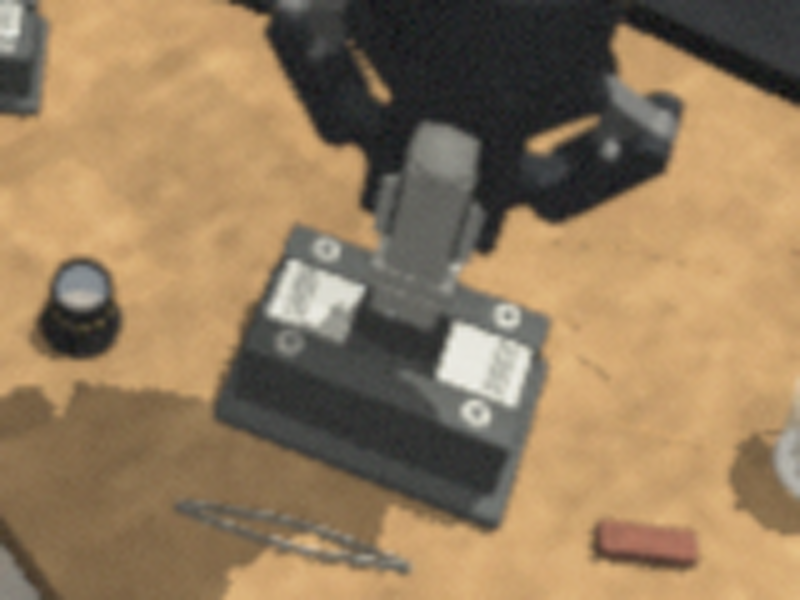

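The stake is free, and I handed the job in at about 16 s. The gripper holds it upright and still over the holder, with the foot clear of the top.

- **Rocking:** I gripped the shank across its y faces. I rocked it about 0.165 rad to +y, then to −y, with the foot down in the well. Wrist forces read at each step stayed under about 10 N.
- **Jaws:** With the stake upright again, the wrist image showed the jaw edges about 35–36 mm apart, against 24 mm when shut. That is roughly 5.5–6 mm each, with the flange clear on both sides.
- **Lift:** The straight lift met no resistance and its force guard never tripped.
- **Final state:** The tool is vertical to about 0.0001 rad and joint speeds are near zero. The wrist reads only about 4 N downward, close to the stake's own weight.
- **Surroundings:** The holder's screws stayed at the same pixels throughout. The loupe, slip stone and tweezers were undisturbed in the last picture.

**Disagreement:** Two estimates of the foot's clearance did not match. After the first lift, the arm's own position gave about 26 mm and the scene camera gave about 33 mm. The stake probably slid up a few millimetres in the pads, and camera calibration adds some error. I lowered it 5 mm, which leaves about 21–28 mm by the two estimates, both inside the 10–40 mm required.

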